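# Open the long router-bit case

## Robot

A 6-joint arm with a two-finger parallel gripper is mounted at the origin on the work surface. World frame = base frame: x ahead of the robot, y to its left, z up, the work surface at z = 0. Lengths are in m, angles in rad, forces in N, time in s.
With the tool pointing down it reaches from about 0.275 to 0.975 m from the base axis. Payload 8.4 kg.
Tool frame: the origin (TCP) lies on the mounting face of the last link; the fingertips stand 190 mm ahead of it and the grasp point (between the pads) lies 171 mm ahead of it (nose_length is the distance from the TCP to the fingertips, in m); x points along the fingers, z is the direction in which the jaws open and shut, and the axes are right-handed (so a half turn about x gives the same grasp; the last joint's range is limited). The gripper opens to 92 mm and grips with 3 to 60 N. Pads are 20 mm wide; open, the fingers measure 128 mm over their backs; the gripper's body (75 mm by 189 mm) begins 69 mm behind the grasp point.
Start: joints at [-1.291, 0.353, 1.633, -0, 1.155, -0.002], TCP at [0.174, -0.6, 0.405] pointing down, gripper open.
Joint ranges: [-2.63, 2.63], [-0.92, 2.1], [0.06, 2.66], [-1.3, 4.44], [0, 2.69], [-3.02, 3.02]. Speed limits (rad/s): [2.22, 2.22, 2.79, 3.14, 3.14, 3.14].

## Interface

Orientations are given as a 3x3 rotation matrix whose columns are the frame's x, y, z axes.
In Python, from workcell import * gives the robot as it stands.
- The arm moves only by the shell command python3 -m pendant 'ROWS' [OPENING] [FORCE]. ROWS is text: rows parted by semicolons, each of 6 numbers parted by spaces: the shift along the tool's x, y, z in mm, then the turn, a rotation vector about the tool's x, y, z in degrees. A call has 1 to 5 rows; each row shifts and turns the pose as measured when the row begins, along the tool's axes as they then stand; what a row does not reach is not made up. A row lasts 1/10 s, in which the tool goes at most 50 mm and 8.59 degrees, less where a joint would pass 70% of its speed; a pose out of reach is approached as far as the arm can. A call with a gripper value outside its range is refused whole. OPENING is the finger opening in mm, from 0 to 91.9, set as the call begins (- or left out, the last holds). The fingers move at their own pace and stop on an object; FORCE is the grip in N (left out, the last holds). Time passes only in rows, so rows that do not move let the fingers close. It gives the time, the measured TCP pose, the force and the opening at its end, in the units of the state.
- observe(): the state, without advancing time (a new reading comes with each control period).
- read_camera(name): name is "side" or "top"; returns a dict with "pixels" (480x640x3 uint8, red, green, blue), "camera_matrix" (3x3 intrinsics, pixels), "eye" and "orientation" of the camera in the world. Camera axes: x right, y down, z forward; pixel columns grow to the right and rows downward; lengths in m; the calibration is good to about 2 mm. A picture is of the moment at which its call begins. There is no depth.
- hand_in(): hands the job in, once; it reports no verdict.
The state is a dict: "time_s": time; "joint_pos": joint angles; "dq": joint speeds; "effort": joint torques, N m; "tool_pos": TCP position; "tool_rot": TCP orientation; "force": force on the tool from outside, world axes, zero at the start; "wrist_torque": the same for the moment, N m; "finger_gap": finger opening in m.
Only numpy, scipy, OpenCV 4.12 (cv2) and the standard library are available. Lean on these libraries where they do the work, as an engineer would, in place of code of your own. Each camera call takes 0.05 s, during which the arm holds its last target.

## Task

Take the sliding lid off the longer of the two wooden bit cases: lift the lid's knob end over the stop lip and slide the lid out of its grooves towards that end. Lay the lid flat, knob up, in the middle of the large plywood board and lined up with the board's length, and leave the shorter case shut.

Things in the scene. Friction and masses are not known exactly. Their poses are not given: they have to be found in the camera images.
- long_case: Longer wooden case, fixed, 210 mm long (x), 104 wide, 64 high; origin: centre of underside, front at -x. Lid rests on ledges at z 44, 4 mm side play. Stop lip across the front: 8 thick, top at z 54. At the rear two strips (underside z 58, 8 mm above the lid) cover its last 35 mm: it cannot lift straight off, but with the front end raised over 10 mm it slides to -x, free after 40 mm.
- long_case_lid_mid (a point): Centre (half-way up) of the long case's loose plain wooden lid: 184 mm long (x), 84 wide, 6 thick, about 120 g. x along the lid, parallel to the case's x when shut, z up. Its handle is an upright black round knob, 24 mm in diameter, 34 tall, on the lid's top, 62 mm from this point towards -x (30 mm from the front end); the knob's middle is 20 mm above this point.
- board: Bare plywood board lying fixed on the table: 260 mm long (x), 160 wide (y), 10 thick. Origin at the centre of its underside, z up. The lid belongs on its middle, the lid's length along the board's length, either way round.
- short_case_lid_mid (a point): Centre (half-way up) of the lid of the shorter case, to be left shut: lid 124 mm long (x), 84 wide, 6 thick, with the same knob 32 mm from this point towards -x. Its case is 150 mm long, 104 wide, 64 high, otherwise built like the long one.
Mind the look-alikes: they are no part of the job. Leave any red look-alike of the long_case alone.

How it is judged:
By the outcome, as a careful person would: the job done as asked, in the order asked, and still so for the second after the job is handed in, with the robot touching nothing.
It also fails if it takes over 51 s, if anything falls off the work surface, if the arm or the gripper's body presses on something with over 40 N, if the wrist force passes 120 N, or if a joint passes its speed limit or range.

## Working session

There is one attempt and no reset: what is moved stays moved. The work goes in short steps, Python scripts to look and compute and a shell command to move; the robot and the scene stay as the last step left them, time stands still between calls to the robot, and variables do not carry over. Pictures are saved under pics/ and viewed, and the job is handed in when it is done.

```bash
mkdir -p pics; ls; python3 - <<'E'
from workcell import *
import cv2,numpy as np
for n in("side","top"):
    c=read_camera(n); cv2.imwrite(f"pics/{n}0.png",c["pixels"][:,:,::-1]); print(n,c["camera_matrix"],c["eye"],c["orientation"])
s=observe(); print(s)
E
```

```text
pics
side [[467.5815475    0.         313.631878  ]
 [  0.         467.5815475  243.92994579]
 [  0.           0.           1.        ]] [0.08934166 0.60933998 0.70289752] [[-0.84664481 -0.35904093  0.39278769]
 [-0.53213532  0.57807145 -0.61859955]
 [-0.00495679 -0.7327503  -0.68047955]]
top [[617.43845427   0.         319.41972012]
 [  0.         617.43845427 242.63673015]
 [  0.           0.           1.        ]] [0.30030377 0.00174488 1.23785399] [[-0.00966462 -0.98735018  0.15825996]
 [-0.99990332  0.01112461  0.00834196]
 [-0.00999702 -0.15816404 -0.98736224]]
{'time_s': 0.1, 'joint_pos': array([-1.29142245e+00,  3.53570758e-01,  1.63406787e+00,  8.52426780e-06,
        1.15522420e+00, -2.42561352e-03]), 'dq': array([-0.0024112 , -0.00082399, -0.00212664, -0.00019085,  0.00012391,
        0.00047781]), 'effort': array([ 1.99513241e-03, -5.94900084e+01, -3.34929550e+01,  6.99611683e-02,
        1.83610234e-02, -4.41888062e-05]), 'tool_pos': array([ 0.17372816, -0.60014067,  0.40404024]), 'tool_rot': array([[-3.42758456e-04,  9.60557543e-01,  2.78081085e-01],
       [ 1.22307573e-03,  2.78081296e-01, -9.60556764e-01],
       [-9.99999193e-01,  1.08752719e-05, -1.27014933e-03]]), 'force': array([-0.3049956 , -0.22543751,  0.6107885 ]), 'wrist_torque': array([-0.00316703, -0.02847948,  0.0092597 ]), 'finger_gap': 0.09181413118263848}
```

View pics/side0.png

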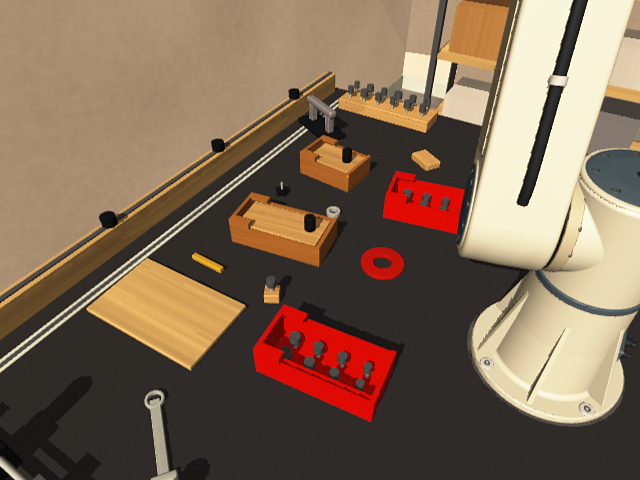

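View pics/top0.png

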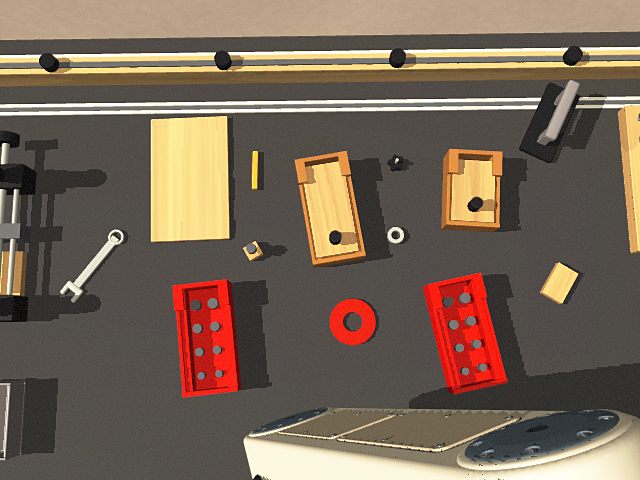

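The top view shows two wooden cases: A at (330,208), and B at (472,190), which is clearly shorter. There are also two red open boxes, at (206,338) and (466,333). A is the long wooden case, with its knob at (336,238) towards the robot. The board is at (190,179). I'll enlarge to confirm.

```bash
python3 - <<'E'
import cv2
t=cv2.imread("pics/top0.png")
a=cv2.resize(t[135:285,280:400],None,fx=4,fy=4,interpolation=cv2.INTER_CUBIC)
cv2.imwrite("pics/cA.png",a)
b=cv2.resize(t[105:255,140:260],None,fx=4,fy=4,interpolation=cv2.INTER_CUBIC)
cv2.imwrite("pics/cB.png",b)
s=cv2.imread("pics/side0.png")
cv2.imwrite("pics/cC.png",cv2.resize(s[170:280,210:360],None,fx=5,fy=5,interpolation=cv2.INTER_CUBIC))
E
```

```text
(no output)
```

View pics/cA.png

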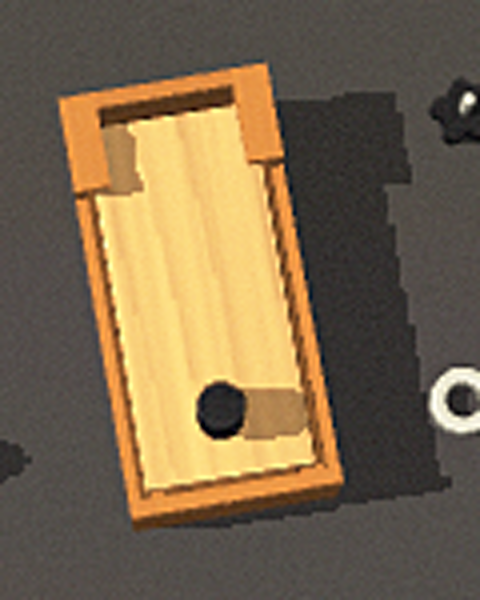

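View pics/cB.png

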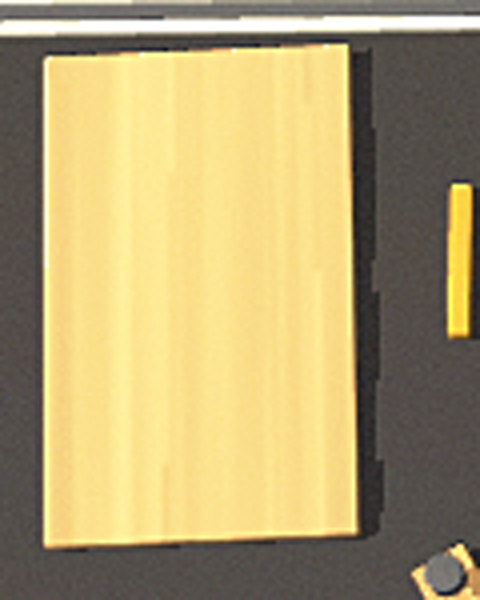

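View pics/cC.png

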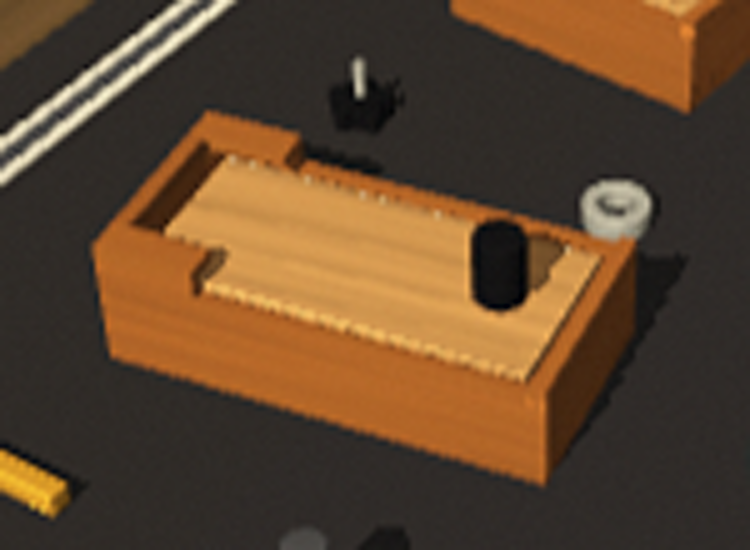

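```bash
cat > h.py <<'E'
import numpy as np,cv2,pickle
from scipy.optimize import least_squares
from workcell import *
K={};
def cams():
    return {n:read_camera(n) for n in("side","top")}
def proj(c,P):
    R=np.array(c["orientation"]);q=(np.atleast_2d(P)-c["eye"])@R; k=q@np.array(c["camera_matrix"]).T
    return k[:,:2]/k[:,2:]
def pose(p,L):
    x,y,a=p; c,s=np.cos(a),np.sin(a); L=np.atleast_2d(L)
    return np.c_[x+c*L[:,0]-s*L[:,1],y+s*L[:,0]+c*L[:,1],L[:,2]]
def ray(c,uv,z):
    d=np.array(c["orientation"])@np.linalg.inv(c["camera_matrix"])@[uv[0],uv[1],1]; e=np.array(c["eye"])
    return e+d*(z-e[2])/d[2]
E
python3 - <<'E'
from h import *
C=cams(); pickle.dump(C,open("c0.pkl","wb"))
f=lambda x,y,s,ox,oy:((x+.5)/s-.5+ox,(y+.5)/s-.5+oy)
A=lambda x,y:f(x,y,4,280,135); B=lambda x,y:f(x,y,4,140,105); S=lambda x,y:f(x,y,5,210,170)
def fit(obs,p0):
    def r(p,cam=None): return np.concatenate([(proj(C[c],pose(p,l))[0]-uv) for c,uv,l in obs if cam in(None,c)])
    for cam in ("top","side",None):
        o=least_squares(r,p0,args=(cam,),x_scale=[.1,.1,.1]); print(cam,o.x.round(4),np.round(r(o.x,cam),1))
    return o.x
case=[("top",A(60,99),(.105,.052,.064)),("top",A(268,65),(.105,-.052,.064)),("top",A(343,478),(-.105,-.052,.054)),("top",A(131,517),(-.105,.052,.054)),
("side",S(95,245),(.105,.052,.064)),("side",S(208,112),(.105,-.052,.064)),("side",S(635,243),(-.105,-.052,.054)),("side",S(545,485),(-.105,.052,0)),("side",S(112,360),(.105,.052,0))]
p=fit(case,(.5,0,.2))
bd=[("top",B(44,58),(.13,.08,.01)),("top",B(349,44),(.13,-.08,.01)),("top",B(358,534),(-.13,-.08,.01)),("top",B(44,547),(-.13,.08,.01)),
("side",(148,259),(.13,-.08,.01)),("side",(245,304),(-.13,-.08,.01)),("side",(191,367),(-.13,.08,.01)),("side",(88,309),(.13,.08,.01))]
b=fit(bd,(.5,.25,0))
print("knob top",ray(C["top"],A(221,407),.084), ray(C["side"],S(498,265),.067))
print("case frame knob pred x in lid",pose(p,[(-.067,0,.067)]))
E
```

```text
top [ 0.5604 -0.009   0.1607] [-0.1 -0.3 -0.1 -0.6  0.1  0.8  0.1  0.1]
side [ 0.5599 -0.0097  0.162 ] [-0.6  0.3  0.1 -0.1  0.6 -0.3  0.3  0.4 -0.3 -0.6]
None [ 0.5601 -0.0093  0.161 ] [ 0.  -0.2  0.  -0.5  0.3  0.9  0.3  0.3 -0.8  0.3 -0.  -0.   0.5 -0.3
  0.1  0.5 -0.5 -0.5]
top [0.6354 0.278  0.0326] [-0.2 -0.3  0.2 -0.2  0.3  0.1 -0.3  0.3]
side [0.634  0.2754 0.037 ] [-0.7 -1.9  2.   0.4  0.4  0.9 -1.8 -0.6]
None [0.6346 0.2765 0.035 ] [ 0.4  0.2  0.7  0.1  1.2  0.5  0.6  0.8 -1.2 -1.7  1.4  0.8 -0.5  1.3
 -2.4 -0.5]
knob top [ 0.49693848 -0.01791462  0.084     ] [ 0.49936975 -0.01959888  0.067     ]
case frame knob pred x in lid [[ 0.49397517 -0.02003025  0.067     ]]
```

The long wooden case is at (0.560, -0.009) with yaw 9.2°, and its knob is at about (0.498, -0.0185). The board is at (0.635, 0.278) with yaw about 1.9°. I'll grip the knob with the jaws along the lid's length so the lid can't pitch in the grip. Moving over it now.

```bash
python3 -m pendant '0 33.8 -33.5 0 0 0;0 33.8 -33.5 0 0 0;0 33.8 -33.5 0 0 0;0 33.8 -33.5 0 0 0;0 33.8 -33.5 0 0 0' 60 60
python3 -m pendant '0 33.8 -33.5 0 0 0;0 33.8 -33.5 0 0 0;0 33.8 -33.5 0 0 0;0 33.8 -33.5 0 0 0;0 33.8 -33.5 0 0 0'
python3 -m pendant '0 33.8 -33.5 0 0 0;0 33.8 -33.5 0 0 0;0 33.8 -33.5 0 0 0;0 33.8 -33.5 0 0 0;0 0 0 0 0 0'
python3 -m pendant '0 0 0 -8.3 0 0;0 0 0 -8.3 0 0;0 0 0 -8.3 0 0;0 0 0 -8.3 0 0;0 0 0 -8.3 0 0'
python3 -m pendant '0 0 0 -8.3 0 0;0 0 0 -8.3 0 0;0 0 0 -8.3 0 0;0 0 0 -8.3 0 0;0 0 0 -8.3 0 0'
python3 -m pendant '0 0 0 0 0 0'
cat > st.py <<'E'
from h import *
from scipy.spatial.transform import Rotation as Ro
s=observe();R=np.array(s["tool_rot"]);p=np.array(s["tool_pos"])
g=p+.171*R[:,0]
print("t",s["time_s"],"tcp",p.round(4),"grasp",g.round(4),"zyaw",np.degrees(np.arctan2(R[1,2],R[0,2])).round(2),"gap",s["finger_gap"],"F",np.round(s["force"],1)); print(R.round(4)); print("j",np.round(s["joint_pos"],2))
E
python3 st.py
```

```text
time_s: 0.7
tool_pos: [0.2903, -0.3902, 0.4026]
tool_rot: [[-0.0, 0.963, 0.271], [-0.001, 0.271, -0.963], [-1.0, -0.001, 0.0]]
force: [1.8, -0.3, 0.5]
finger_gap: 0.0602
time_s: 1.2
tool_pos: [0.41, -0.1741, 0.4031]
tool_rot: [[0.002, 0.963, 0.269], [-0.002, 0.269, -0.963], [-1.0, 0.001, 0.002]]
force: [0.4, -0.5, 0.0]
finger_gap: 0.0599
time_s: 1.7
tool_pos: [0.5084, 0.0036, 0.4038]
tool_rot: [[0.005, 0.962, 0.273], [-0.001, 0.273, -0.962], [-1.0, 0.005, 0.003]]
force: [-0.5, -0.2, -0.5]
finger_gap: 0.0597
time_s: 2.2
tool_pos: [0.5077, 0.0045, 0.4027]
tool_rot: [[0.002, 0.518, 0.855], [-0.002, 0.855, -0.518], [-1.0, -0.0, 0.003]]
force: [-0.3, 0.3, -0.4]
finger_gap: 0.06
time_s: 2.7
tool_pos: [0.5059, 0.0018, 0.4021]
tool_rot: [[-0.0, -0.204, 0.979], [-0.003, 0.979, 0.204], [-1.0, -0.003, -0.001]]
force: [0.6, -0.3, -0.4]
finger_gap: 0.06
time_s: 2.8
tool_pos: [0.5055, 0.0013, 0.402]
tool_rot: [[-0.001, -0.206, 0.979], [-0.003, 0.979, 0.206], [-1.0, -0.003, -0.001]]
force: [0.1, -0.8, 0.7]
finger_gap: 0.0601
t 2.8 tcp [0.5055 0.0013 0.402 ] grasp [0.5054 0.0008 0.231 ] zyaw 11.87 gap 0.06011447180609707 F [ 0.1 -0.8  0.7]
[[-5.000e-04 -2.056e-01  9.786e-01]
 [-3.100e-03  9.786e-01  2.056e-01]
 [-1.000e+00 -2.900e-03 -1.200e-03]]
j [ 0.    0.17  1.89 -0.    1.09 -0.2 ]
```

```bash
python3 -m pendant '0 -17 -11 2.7 0 0;40 0 0 0 0 0;40 0 0 0 0 0;20 0 0 0 0 0;0 0 0 0 0 0'; python3 - <<'E'
from h import *
C=cams()
for n,(x0,y0,x1,y1) in {"side":(220,100,380,280),"top":(270,130,410,290)}.items():
    cv2.imwrite(f"pics/{n}1.png",cv2.resize(C[n]["pixels"][y0:y1,x0:x1,::-1],None,fx=3,fy=3,interpolation=cv2.INTER_CUBIC))
E
python3 st.py
```

```text
time_s: 3.3
tool_pos: [0.4979, -0.0204, 0.3007]
tool_rot: [[0.004, -0.133, 0.991], [-0.004, 0.991, 0.133], [-1.0, -0.004, 0.003]]
force: [-0.4, -0.0, 0.4]
finger_gap: 0.0602
t 3.4 tcp [ 0.499  -0.0203  0.303 ] grasp [ 0.5002 -0.021   0.132 ] zyaw 7.76 gap 0.06002500735111867 F [ 0.3 -0.2  0.3]
[[ 0.007  -0.1349  0.9908]
 [-0.0038  0.9908  0.1349]
 [-1.     -0.0047  0.0064]]
j [-0.04  0.29  1.99 -0.    0.85 -0.17]
```

View pics/side1.png

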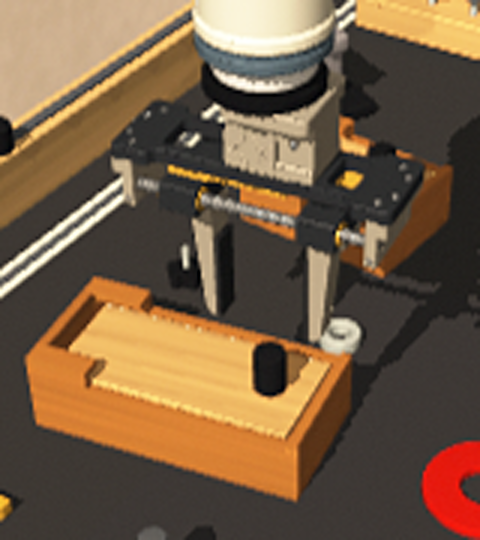

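View pics/top1.png

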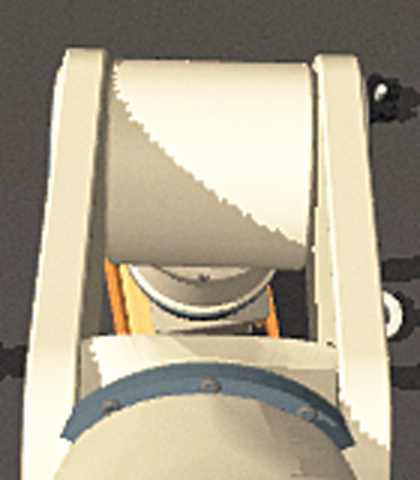

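The side crop shows the fingers straddling the spot above the knob (knob at about (270,368) in the crop). I'll descend and close.

```bash
python3 -m pendant '20 2 -2 -1.4 0 0;18 0 0 0 0 0;0 0 0 0 0 0'; python3 st.py
```

```text
time_s: 3.7
tool_pos: [0.4994, -0.019, 0.2691]
tool_rot: [[0.015, -0.155, 0.988], [-0.004, 0.988, 0.155], [-1.0, -0.007, 0.014]]
force: [0.4, -0.1, 0.1]
finger_gap: 0.0598
t 3.7 tcp [ 0.4994 -0.019   0.2691] grasp [ 0.502  -0.0198  0.0981] zyaw 8.93 gap 0.059760115734443585 F [ 0.4 -0.1  0.1]
[[ 0.0152 -0.1551  0.9878]
 [-0.0042  0.9879  0.1552]
 [-0.9999 -0.0065  0.0144]]
j [-0.04  0.34  2.02 -0.01  0.77 -0.19]
```

```bash
python3 -m pendant '12 0 -1 0 0.9 0;9 0 0 0 0 0;0 0 0 0 0 0'; python3 st.py
```

```text
time_s: 4.0
tool_pos: [0.5002, -0.0194, 0.2502]
tool_rot: [[0.004, -0.153, 0.988], [-0.007, 0.988, 0.153], [-1.0, -0.008, 0.003]]
force: [-0.9, 0.5, 0.1]
finger_gap: 0.0599
t 4.0 tcp [ 0.5002 -0.0194  0.2502] grasp [ 0.5009 -0.0206  0.0792] zyaw 8.81 gap 0.05992275404795942 F [-0.9  0.5  0.1]
[[ 0.0037 -0.1532  0.9882]
 [-0.0071  0.9882  0.1532]
 [-1.     -0.0076  0.0026]]
j [-0.04  0.37  2.02 -0.01  0.74 -0.19]
```

```bash
python3 -m pendant '2 2 -3 0 0 0;0 0 0 0 0 0' && python3 -m pendant '0 0 0 0 0 0;0 0 0 0 0 0;0 0 0 0 0 0;0 0 0 0 0 0' 0 60; python3 st.py;python3 - <<'E'
from h import *
C=cams()
for n,(x0,y0,x1,y1) in {"side":(220,150,360,280)}.items():
    cv2.imwrite(f"pics/{n}2.png",cv2.resize(C[n]["pixels"][y0:y1,x0:x1,::-1],None,fx=4,fy=4,interpolation=cv2.INTER_CUBIC))
E
```

```text
time_s: 4.2
tool_pos: [0.497, -0.0178, 0.2484]
tool_rot: [[0.004, -0.153, 0.988], [-0.007, 0.988, 0.153], [-1.0, -0.008, 0.003]]
force: [0.5, 0.1, -0.2]
finger_gap: 0.0601
time_s: 4.6
tool_pos: [0.4972, -0.0177, 0.2492]
tool_rot: [[0.005, -0.153, 0.988], [-0.007, 0.988, 0.153], [-1.0, -0.008, 0.004]]
force: [-0.2, -0.2, 0.2]
finger_gap: 0.0303
t 4.6 tcp [ 0.4972 -0.0177  0.2492] grasp [ 0.4981 -0.019   0.0782] zyaw 8.8 gap 0.030313558426073 F [-0.2 -0.2  0.2]
[[ 0.0053 -0.1529  0.9882]
 [-0.0072  0.9882  0.1529]
 [-1.     -0.0079  0.0042]]
j [-0.04  0.37  2.03 -0.01  0.73 -0.18]
```

View pics/side2.png

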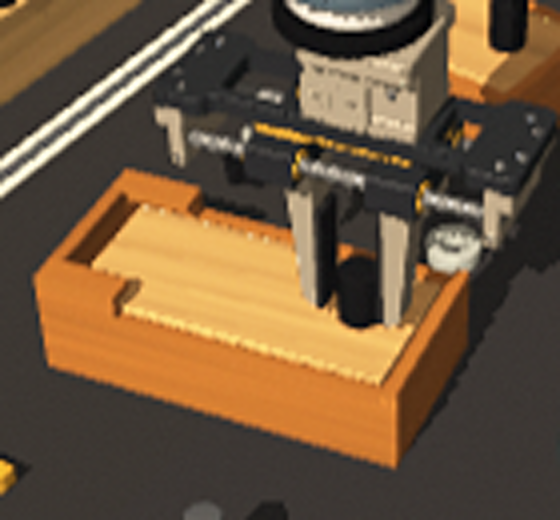

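The side crop shows the knob at (358,290), between the fingers, which are still closing. I'll finish the grip.

```bash
python3 -m pendant '0 0 0 0 0 0;0 0 0 0 0 0;0 0 0 0 0 0;0 0 0 0 0 0' ; python3 st.py
```

```text
time_s: 5.1
tool_pos: [0.4972, -0.0177, 0.2492]
tool_rot: [[0.005, -0.153, 0.988], [-0.007, 0.988, 0.153], [-1.0, -0.008, 0.004]]
force: [-0.7, 0.3, 0.8]
finger_gap: 0.0228
t 5.1 tcp [ 0.4972 -0.0177  0.2492] grasp [ 0.4981 -0.019   0.0782] zyaw 8.79 gap 0.022828754045471675 F [-0.7  0.3  0.8]
[[ 0.0052 -0.1529  0.9882]
 [-0.0072  0.9882  0.1529]
 [-1.     -0.0079  0.0041]]
j [-0.04  0.37  2.03 -0.01  0.73 -0.18]
```

```bash
python3 -m pendant '-5.4 0 6.6 0 1.85 0;0 0 0 0 0 0' ; python3 -m pendant '-5.4 0 6.6 0 1.85 0;0 0 0 0 0 0';python3 -m pendant '-5.6 0 6.6 0 1.85 0;0 0 0 0 0 0'; python3 st.py;python3 - <<'E'
from h import *
C=cams()
for n,(x0,y0,x1,y1) in {"side":(220,150,360,280)}.items():
    cv2.imwrite(f"pics/{n}3.png",cv2.resize(C[n]["pixels"][y0:y1,x0:x1,::-1],None,fx=4,fy=4,interpolation=cv2.INTER_CUBIC))
E
```

```text
time_s: 5.3
tool_pos: [0.5037, -0.0167, 0.2546]
tool_rot: [[-0.027, -0.153, 0.988], [-0.012, 0.988, 0.152], [-1.0, -0.008, -0.029]]
force: [-0.2, -0.7, -1.6]
finger_gap: 0.0225
time_s: 5.5
tool_pos: [0.51, -0.0157, 0.2594]
tool_rot: [[-0.059, -0.153, 0.986], [-0.017, 0.988, 0.152], [-0.998, -0.008, -0.061]]
force: [0.2, 0.3, -1.8]
finger_gap: 0.0228
time_s: 5.7
tool_pos: [0.516, -0.0146, 0.2637]
tool_rot: [[-0.091, -0.153, 0.984], [-0.022, 0.988, 0.152], [-0.996, -0.007, -0.093]]
force: [0.6, 0.4, -1.2]
finger_gap: 0.0224
t 5.7 tcp [ 0.516  -0.0146  0.2637] grasp [ 0.5004 -0.0183  0.0935] zyaw 8.77 gap 0.02239293217218998 F [ 0.6  0.4 -1.2]
[[-0.091  -0.1531  0.984 ]
 [-0.0215  0.9882  0.1517]
 [-0.9956 -0.0074 -0.0932]]
j [-0.02  0.39  1.95 -0.03  0.89 -0.16]
```

View pics/side3.png

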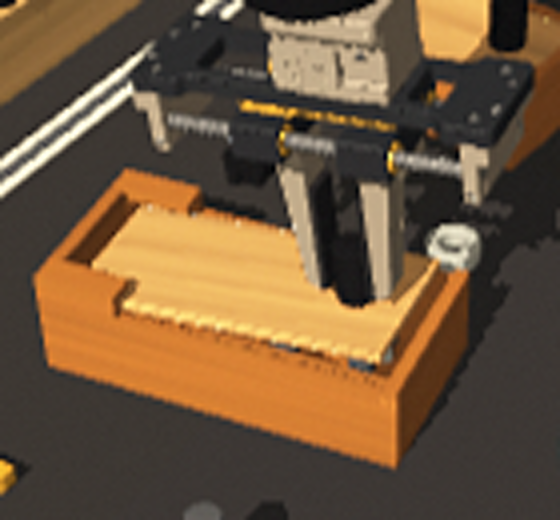

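The front is over the lip: the contents show under the front edge at (360,362) in the crop, and the forces are small. Now I'll slide it out towards the front.

```bash
python3 -m pendant '-0.5 0 -9.9 0 0 0;0.9 -0.1 -9.9 0 0 0;0 0 0 0 0 0'; python3 st.py; python3 -m pendant '0.9 -0.1 -9.9 0 0 0;0.9 -0.1 -9.9 0 0 0;0 0 0 0 0 0'; python3 st.py;python3 - <<'E'
from h import *
C=cams()
for n,(x0,y0,x1,y1) in {"side":(220,150,360,280)}.items():
    cv2.imwrite(f"pics/{n}4.png",cv2.resize(C[n]["pixels"][y0:y1,x0:x1,::-1],None,fx=4,fy=4,interpolation=cv2.INTER_CUBIC))
E
```

```text
time_s: 6.1
tool_pos: [0.4916, -0.0181, 0.2634]
tool_rot: [[-0.093, -0.153, 0.984], [-0.021, 0.988, 0.152], [-0.995, -0.006, -0.095]]
force: [-0.0, -0.3, -1.9]
finger_gap: 0.023
t 6.1 tcp [ 0.4916 -0.0181  0.2634] grasp [ 0.4756 -0.0217  0.0932] zyaw 8.77 gap 0.022951441404538808 F [-0.  -0.3 -1.9]
[[-0.0934 -0.1531  0.9838]
 [-0.0209  0.9882  0.1518]
 [-0.9954 -0.0064 -0.0955]]
j [-0.03  0.36  2.   -0.03  0.87 -0.16]
time_s: 6.4
tool_pos: [0.4693, -0.0217, 0.2635]
tool_rot: [[-0.093, -0.153, 0.984], [-0.021, 0.988, 0.152], [-0.995, -0.006, -0.096]]
force: [0.3, 1.3, -2.2]
finger_gap: 0.0228
t 6.4 tcp [ 0.4693 -0.0217  0.2635] grasp [ 0.4533 -0.0253  0.0932] zyaw 8.76 gap 0.02277174286212967 F [ 0.3  1.3 -2.2]
[[-0.0935 -0.1529  0.9838]
 [-0.0208  0.9882  0.1516]
 [-0.9954 -0.0063 -0.0956]]
j [-0.04  0.34  2.05 -0.03  0.85 -0.17]
```

View pics/side4.png

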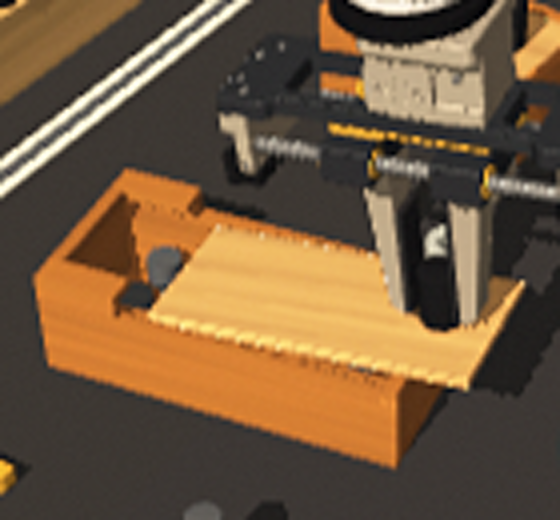

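The lid's rear edge is now clear of the strips: at (160,318) in the crop, with the rear interior visible. I'll go a little further, then lift and level.

```bash
python3 -m pendant '0.9 0 -9.9 0 0 0;-10 0 -1 0 0 0;-25 0 -2.5 0 0 0;-35 0 -3.5 0 0 0;-35 0 -3.5 0 0 0';  python3 -m pendant '-20 0 -2 0 0 0;0 0 0 0 -2.75 0;0 0 0 0 -2.75 0;0 0 0 0 0 0'; python3 st.py;python3 - <<'E'
from h import *
C=cams()
for n,(x0,y0,x1,y1) in {"side":(200,70,400,270)}.items():
    cv2.imwrite(f"pics/{n}5.png",cv2.resize(C[n]["pixels"][y0:y1,x0:x1,::-1],None,fx=3,fy=3,interpolation=cv2.INTER_CUBIC))
cv2.imwrite("pics/top5.png",C["top"]["pixels"][:,:,::-1])
E
```

```text
time_s: 7.0
tool_pos: [0.4582, -0.0226, 0.3702]
tool_rot: [[-0.1, -0.153, 0.983], [-0.02, 0.988, 0.152], [-0.995, -0.005, -0.102]]
force: [0.3, -1.3, -1.3]
finger_gap: 0.0224
time_s: 7.4
tool_pos: [0.4595, -0.0224, 0.4]
tool_rot: [[0.01, -0.153, 0.988], [-0.006, 0.988, 0.153], [-1.0, -0.007, 0.009]]
force: [-0.3, 0.1, -0.8]
finger_gap: 0.0232
t 7.4 tcp [ 0.4595 -0.0224  0.4   ] grasp [ 0.4611 -0.0233  0.229 ] zyaw 8.82 gap 0.023234681127326552 F [-0.3  0.1 -0.8]
[[ 0.0097 -0.1533  0.9881]
 [-0.0057  0.9882  0.1533]
 [-0.9999 -0.0072  0.0087]]
j [-0.05  0.1   1.98 -0.01  1.06 -0.2 ]
```

View pics/side5.png

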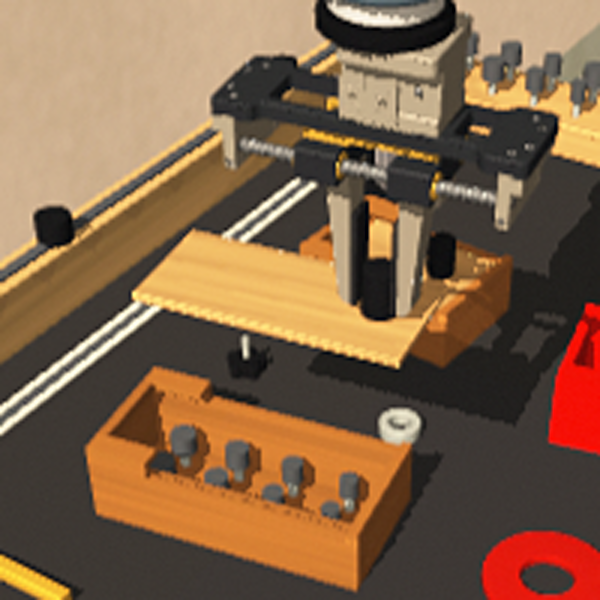

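View pics/top5.png

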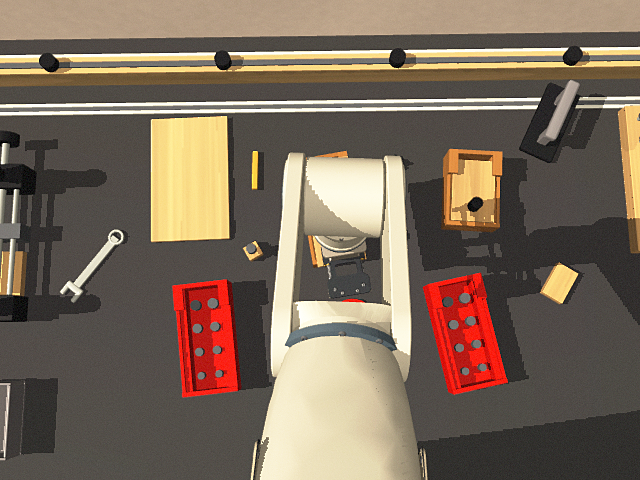

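The lid is held level and free of the case, whose bits are undisturbed. I'll carry it to the board.

```bash
python3 -m pendant '0 30.8 17.3 0 0 0;0 30.8 17.3 0 0 0;0 30.8 17.3 0 0 0;0 30.8 17.3 0 0 0;0 30.8 17.3 0 0 0';  python3 -m pendant '0 30.8 17.3 0 0 0;0 30.8 17.3 0 0 0;0 30.8 17.3 0 0 0;0 30.8 17.3 0 0 0;0 0 0 0 0 0';python3 -m pendant '0 0 0 3.5 0.3 0;0 0 0 3.5 0.3 0;30 0 0 0 0 0;40 0 0 0 0 0;0 0 0 0 0 0'; python3 st.py
```

```text
time_s: 8.0
tool_pos: [0.5222, 0.1452, 0.3975]
tool_rot: [[-0.003, -0.147, 0.989], [-0.01, 0.989, 0.147], [-1.0, -0.01, -0.005]]
force: [0.1, 0.5, -1.6]
finger_gap: 0.0223
time_s: 8.5
tool_pos: [0.5746, 0.287, 0.3925]
tool_rot: [[-0.013, -0.15, 0.989], [-0.015, 0.989, 0.15], [-1.0, -0.013, -0.015]]
force: [-0.5, -0.3, -1.8]
finger_gap: 0.0226
time_s: 9.0
tool_pos: [0.5718, 0.285, 0.3189]
tool_rot: [[-0.032, -0.026, 0.999], [-0.022, 0.999, 0.025], [-0.999, -0.021, -0.032]]
force: [-0.4, -0.5, -2.1]
finger_gap: 0.0229
t 9.0 tcp [0.5718 0.285  0.3189] grasp [0.5664 0.2812 0.148 ] zyaw 1.45 gap 0.022889017926254144 F [-0.4 -0.5 -2.1]
[[-0.0316 -0.026   0.9992]
 [-0.0223  0.9994  0.0253]
 [-0.9993 -0.0215 -0.0322]]
j [ 0.46  0.47  1.66 -0.01  1.05  0.44]
```

```bash
python3 -m pendant '0 -8 0 0 -2 0.8;25 0 0 0 0 0;25 0 0 0 0 0;0 0 0 0 0 0'; python3 st.py; python3 - <<'E'
from h import *
C=cams()
pickle.dump(C,open("c6.pkl","wb"))
for n,(x0,y0,x1,y1) in {"side":(50,180,290,380),"top":(130,90,290,290)}.items():
    cv2.imwrite(f"pics/{n}6.png",cv2.resize(C[n]["pixels"][y0:y1,x0:x1,::-1],None,fx=3,fy=3,interpolation=cv2.INTER_CUBIC))
E
```

```text
time_s: 9.4
tool_pos: [0.5732, 0.2752, 0.2722]
tool_rot: [[0.002, -0.025, 1.0], [-0.009, 1.0, 0.025], [-1.0, -0.009, 0.002]]
force: [-0.8, -1.1, -0.8]
finger_gap: 0.0229
t 9.4 tcp [0.5732 0.2752 0.2722] grasp [0.5737 0.2737 0.1012] zyaw 1.45 gap 0.022907002277199814 F [-0.8 -1.1 -0.8]
[[ 0.0024 -0.0253  0.9997]
 [-0.0087  0.9996  0.0253]
 [-1.     -0.0088  0.0022]]
j [ 0.45  0.51  1.71 -0.01  0.92  0.43]
```

View pics/side6.png

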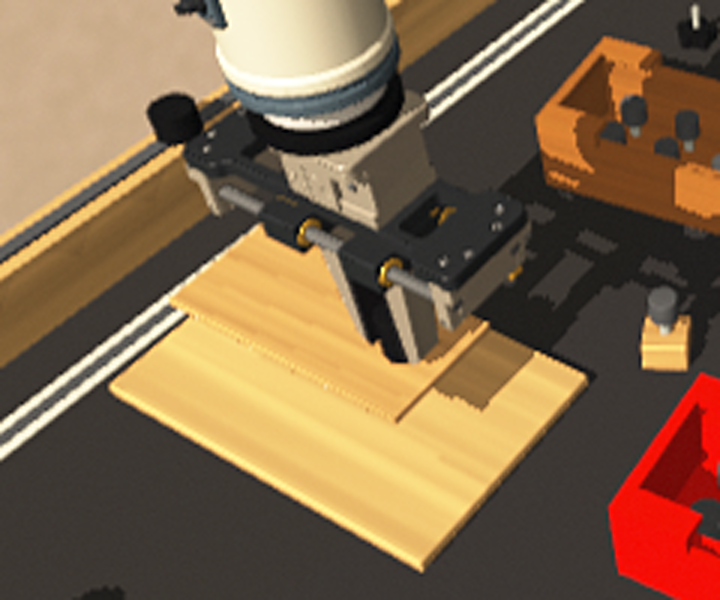

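View pics/top6.png

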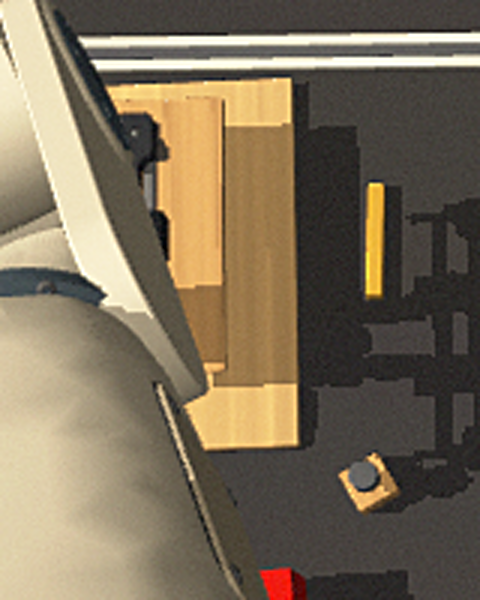

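```bash
python3 - <<'E'
from h import *
C=pickle.load(open("c6.pkl","rb"))
f=lambda x,y,s,ox,oy:((x+.5)/s-.5+ox,(y+.5)/s-.5+oy)
T=lambda x,y:f(x,y,3,130,90); S=lambda x,y:f(x,y,3,50,180)
zt=.073
r=[ray(C["top"],T(223,97),zt),ray(C["top"],T(224,370),zt)]
s=[ray(C["side"],S(397,417),zt-.002),ray(C["side"],S(172,299),zt),ray(C["side"],S(487,323),zt)]
for q in r+s: print(q.round(4))
print("yaw edge top",np.degrees(np.arctan2(*(r[0]-r[1])[[1,0]])),"side",np.degrees(np.arctan2(*(s[1]-s[0])[[1,0]])))
g=np.array([.5737,.2737])
for q in r+s:
    d=q[:2]-g; a=np.radians(1.85); print("lid frame rel knob", np.round([d@[np.cos(a),np.sin(a)],d@[-np.sin(a),np.cos(a)]],4))
E
```

```text
[0.731  0.2374 0.073 ]
[0.5474 0.2331 0.073 ]
[0.5447 0.3106 0.071 ]
[0.7244 0.3178 0.073 ]
[0.5474 0.2307 0.073 ]
yaw edge top 1.343945334639661 side 2.2742140673590407
lid frame rel knob [ 0.1561 -0.0414]
lid frame rel knob [-0.0276 -0.0398]
lid frame rel knob [-0.0278  0.0378]
lid frame rel knob [0.152  0.0392]
lid frame rel knob [-0.0277 -0.0421]
```

The lid measures as expected: yaw about 1.8° and centre about 2 mm off target. I'll correct that and lower it.

```bash
python3 -m pendant '17 2 -1.5 0 0 0;17 0 0 0 0 0;16 0 0 0 0 0;0 0 0 0 0 0'; python3 st.py
```

```text
time_s: 9.9
tool_pos: [0.5745, 0.2785, 0.2252]
tool_rot: [[0.011, -0.026, 1.0], [-0.004, 1.0, 0.026], [-1.0, -0.005, 0.011]]
force: [-0.7, 0.7, -1.2]
finger_gap: 0.0229
t 9.9 tcp [0.5745 0.2785 0.2252] grasp [0.5764 0.2777 0.0542] zyaw 1.47 gap 0.02294456636445405 F [-0.7  0.7 -1.2]
[[ 0.0112 -0.0255  0.9996]
 [-0.0045  0.9997  0.0256]
 [-0.9999 -0.0048  0.0111]]
j [ 0.45  0.58  1.73 -0.01  0.83  0.43]
```

```bash
python3 -m pendant '4 -1.7 -3.2 0 0.4 -0.2;0 0 0 0 0 0'; python3 st.py;  python3 -m pendant '3 0 0 0 0 0;0 0 0 0 0 0';python3 st.py
```

```text
time_s: 10.1
tool_pos: [0.5709, 0.2765, 0.22]
tool_rot: [[0.002, -0.026, 1.0], [-0.009, 1.0, 0.026], [-1.0, -0.009, 0.002]]
force: [-0.3, -0.9, -1.3]
finger_gap: 0.0228
t 10.1 tcp [0.5709 0.2765 0.22  ] grasp [0.5713 0.2749 0.049 ] zyaw 1.47 gap 0.022769706674532025 F [-0.3 -0.9 -1.3]
[[ 0.0021 -0.0257  0.9997]
 [-0.0093  0.9996  0.0257]
 [-1.     -0.0094  0.0019]]
j [ 0.45  0.58  1.74 -0.01  0.82  0.43]
time_s: 10.3
tool_pos: [0.5711, 0.2765, 0.2172]
tool_rot: [[0.003, -0.026, 1.0], [-0.009, 1.0, 0.026], [-1.0, -0.009, 0.002]]
force: [0.6, 0.3, -0.9]
finger_gap: 0.0226
t 10.3 tcp [0.5711 0.2765 0.2172] grasp [0.5715 0.2749 0.0462] zyaw 1.47 gap 0.022611700169055483 F [ 0.6  0.3 -0.9]
[[ 0.0027 -0.0256  0.9997]
 [-0.009   0.9996  0.0256]
 [-1.     -0.009   0.0025]]
j [ 0.45  0.59  1.74 -0.01  0.82  0.43]
```

```bash
python3 -m pendant '1.5 0 0 0 0 0;0 0 0 0 0 0'; python3 -m pendant '1 0 0 0 0 0;0 0 0 0 0 0';python3 st.py; python3 - <<'E'
from h import *
C=cams()
pickle.dump(C,open("c7.pkl","wb"))
for n,(x0,y0,x1,y1) in {"side":(70,220,270,380)}.items():
    cv2.imwrite(f"pics/{n}7.png",cv2.resize(C[n]["pixels"][y0:y1,x0:x1,::-1],None,fx=3.5,fy=3.5,interpolation=cv2.INTER_CUBIC))
E
```

```text
time_s: 10.5
tool_pos: [0.5714, 0.2766, 0.2162]
tool_rot: [[0.004, -0.026, 1.0], [-0.009, 1.0, 0.026], [-1.0, -0.009, 0.004]]
force: [0.6, -0.6, -0.6]
finger_gap: 0.0227
time_s: 10.7
tool_pos: [0.5716, 0.2767, 0.2155]
tool_rot: [[0.004, -0.026, 1.0], [-0.008, 1.0, 0.026], [-1.0, -0.008, 0.004]]
force: [-0.6, -0.5, -1.1]
finger_gap: 0.0226
t 10.7 tcp [0.5716 0.2767 0.2155] grasp [0.5723 0.2753 0.0446] zyaw 1.47 gap 0.022640834040242204 F [-0.6 -0.5 -1.1]
[[ 0.0045 -0.0256  0.9997]
 [-0.0082  0.9996  0.0256]
 [-1.     -0.0083  0.0043]]
j [ 0.45  0.59  1.74 -0.01  0.81  0.43]
```

View pics/side7.png

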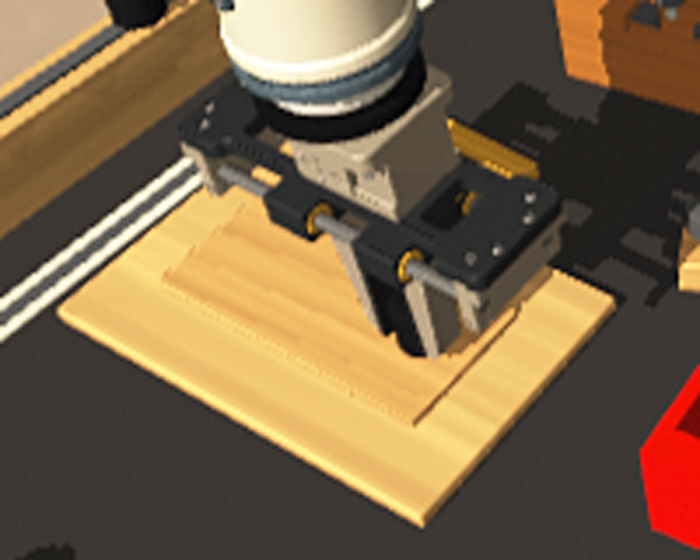

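The crop shows the lid on or just above the board, its front corner at (415,422). I'll lower it further until there is contact.

```bash
python3 -m pendant '1 0 0 0 0 0;0 0 0 0 0 0'; python3 -m pendant '1 0 0 0 0 0;0 0 0 0 0 0';python3 st.py
```

```text
time_s: 11.0
tool_pos: [0.5718, 0.2768, 0.2154]
tool_rot: [[0.005, -0.026, 1.0], [-0.008, 1.0, 0.026], [-1.0, -0.008, 0.005]]
force: [0.2, 0.2, -0.9]
finger_gap: 0.0227
time_s: 11.2
tool_pos: [0.5719, 0.2768, 0.2154]
tool_rot: [[0.005, -0.026, 1.0], [-0.008, 1.0, 0.026], [-1.0, -0.008, 0.005]]
force: [-0.0, -0.7, -0.7]
finger_gap: 0.0226
t 11.2 tcp [0.5719 0.2768 0.2154] grasp [0.5729 0.2755 0.0444] zyaw 1.46 gap 0.022556028876278163 F [-0.  -0.7 -0.7]
[[ 0.0055 -0.0255  0.9997]
 [-0.0077  0.9996  0.0256]
 [-1.     -0.0078  0.0053]]
j [ 0.45  0.59  1.74 -0.01  0.81  0.43]
```

```bash
python3 -m pendant '2 0 0 0 0 0;0 0 0 0 0 0'; python3 st.py
```

```text
time_s: 11.4
tool_pos: [0.5722, 0.277, 0.2156]
tool_rot: [[0.006, -0.025, 1.0], [-0.007, 1.0, 0.026], [-1.0, -0.007, 0.006]]
force: [-0.7, -0.1, -1.2]
finger_gap: 0.0225
t 11.4 tcp [0.5722 0.277  0.2156] grasp [0.5732 0.2757 0.0446] zyaw 1.46 gap 0.022469548998504434 F [-0.7 -0.1 -1.2]
[[ 0.0061 -0.0255  0.9997]
 [-0.0073  0.9996  0.0255]
 [-1.     -0.0075  0.0059]]
j [ 0.45  0.59  1.74 -0.01  0.81  0.43]
```

```bash
python3 -m pendant '3 -0.5 -1 0 0.1 0'; python3 st.py|head -1;  python3 -m pendant '2 0 0 0 0 0'; python3 st.py
```

```text
time_s: 11.5
tool_pos: [0.5722, 0.2769, 0.215]
tool_rot: [[0.007, -0.026, 1.0], [-0.006, 1.0, 0.026], [-1.0, -0.006, 0.007]]
force: [-6.7, -4.0, 43.5]
finger_gap: 0.023
t 11.5 tcp [0.5722 0.2769 0.215 ] grasp [0.5734 0.2758 0.044 ] zyaw 1.46 gap 0.022964836090041654 F [-6.7 -4.  43.5]
time_s: 11.6
tool_pos: [0.5722, 0.2769, 0.2151]
tool_rot: [[0.007, -0.025, 1.0], [-0.006, 1.0, 0.026], [-1.0, -0.006, 0.007]]
force: [-9.6, -4.3, 26.1]
finger_gap: 0.023
t 11.6 tcp [0.5722 0.2769 0.2151] grasp [0.5734 0.2758 0.0441] zyaw 1.46 gap 0.023025370104599444 F [-9.6 -4.3 26.1]
[[ 0.007  -0.0255  0.9997]
 [-0.0062  0.9997  0.0255]
 [-1.     -0.0063  0.0068]]
j [ 0.45  0.59  1.74 -0.01  0.81  0.43]
```

The lid is firmly on the board. I'll relax the push and release.

```bash
python3 -m pendant '0 0 0 0 0 0;0 0 0 0 0 0'; python3 -m pendant '0 0 0 0 0 0;0 0 0 0 0 0;0 0 0 0 0 0;0 0 0 0 0 0' 50; python3 st.py
```

```text
time_s: 11.8
tool_pos: [0.5723, 0.2769, 0.2157]
tool_rot: [[0.008, -0.025, 1.0], [-0.006, 1.0, 0.026], [-1.0, -0.006, 0.008]]
force: [0.4, 0.2, -0.9]
finger_gap: 0.0227
time_s: 12.2
tool_pos: [0.5722, 0.2769, 0.2144]
tool_rot: [[0.007, -0.025, 1.0], [-0.006, 1.0, 0.026], [-1.0, -0.006, 0.007]]
force: [0.7, 0.6, 0.2]
finger_gap: 0.0497
t 12.2 tcp [0.5722 0.2769 0.2144] grasp [0.5735 0.2758 0.0434] zyaw 1.46 gap 0.04974320554894185 F [0.7 0.6 0.2]
[[ 0.0072 -0.0255  0.9996]
 [-0.006   0.9997  0.0255]
 [-1.     -0.0062  0.007 ]]
j [ 0.45  0.59  1.74 -0.01  0.81  0.43]
```

```bash
python3 -m pendant '-15 0 0 0 0 0;-40 0 0 0 0 0;-45 0 0 0 0 0;-45 0 0 0 0 0;-45 0 0 0 0 0'; python3 -m pendant '0 -45 -20 0 0 0;0 -45 -20 0 0 0;0 -45 -20 0 0 0;0 -45 -20 0 0 0;0 -45 -20 0 0 0'; python3 -m pendant '0 -45 0 0 0 0;0 -45 0 0 0 0;0 -45 0 0 0 0;0 -45 0 0 0 0;0 0 0 0 0 0';python3 st.py|head -1; python3 - <<'E'
from h import *
C=cams()
pickle.dump(C,open("c8.pkl","wb"))
cv2.imwrite("pics/side8.png",cv2.resize(C["side"]["pixels"][220:380,70:270,::-1],None,fx=4,fy=3.75,interpolation=cv2.INTER_CUBIC))
cv2.imwrite("pics/top8.png",cv2.resize(C["top"]["pixels"][105:255,140:260,::-1],None,fx=4,fy=4,interpolation=cv2.INTER_CUBIC))
cv2.imwrite("pics/top8f.png",C["top"]["pixels"][:,:,::-1])
E
```

```text
time_s: 12.7
tool_pos: [0.5691, 0.2772, 0.4069]
tool_rot: [[-0.004, -0.026, 1.0], [-0.012, 1.0, 0.025], [-1.0, -0.011, -0.005]]
force: [0.3, 0.8, -0.6]
finger_gap: 0.05
time_s: 13.2
tool_pos: [0.4755, 0.0497, 0.4226]
tool_rot: [[0.019, -0.033, 0.999], [-0.003, 0.999, 0.033], [-1.0, -0.004, 0.019]]
force: [0.6, -1.4, -0.0]
finger_gap: 0.0501
time_s: 13.7
tool_pos: [0.4764, -0.1408, 0.4303]
tool_rot: [[0.027, -0.03, 0.999], [-0.006, 1.0, 0.031], [-1.0, -0.007, 0.027]]
force: [0.4, 0.6, 0.1]
finger_gap: 0.0503
t 13.7 tcp [ 0.4764 -0.1408  0.4303] grasp [ 0.481  -0.1417  0.2593] zyaw 1.75 gap 0.05030073644323256 F [0.4 0.6 0.1]
```

View pics/side8.png

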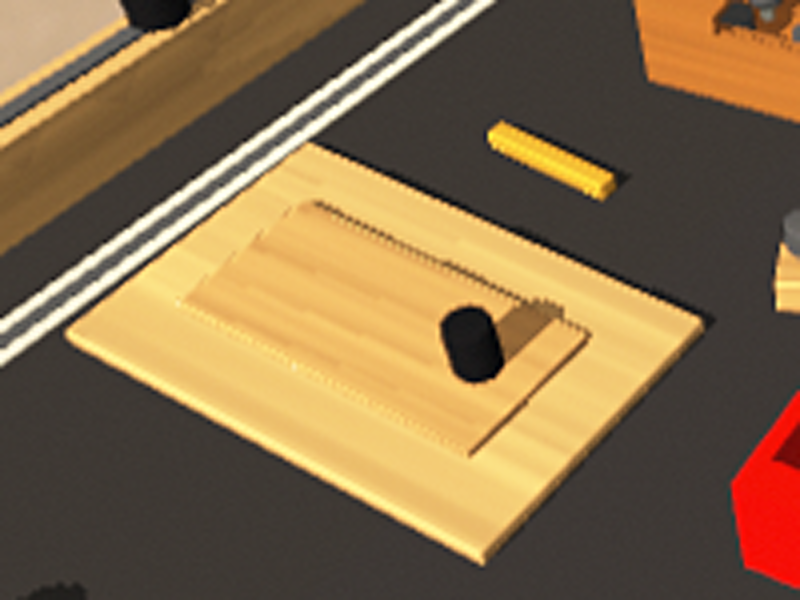

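View pics/top8.png

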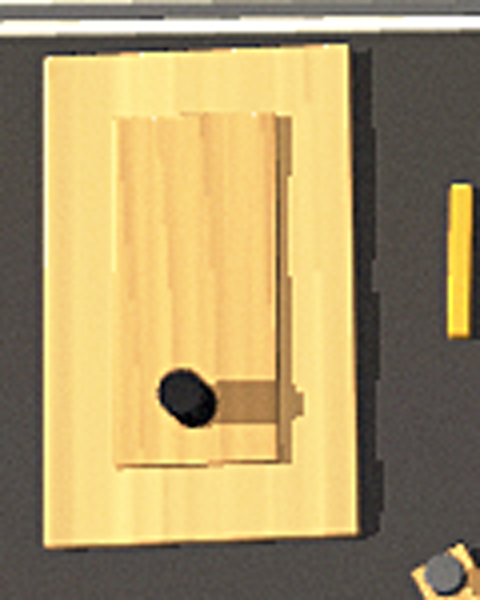

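View pics/top8f.png

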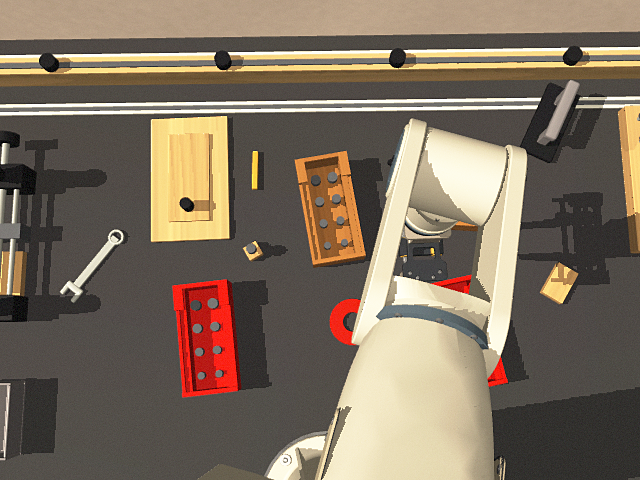

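```bash
python3 - <<'E'
from h import *
C=pickle.load(open("c8.pkl","rb"))
f=lambda x,y,s,ox,oy:((x+.5)/s-.5+ox,(y+.5)/s-.5+oy)
L=[(117,117),(276,113),(276,462),(117,465)];B=[(44,58),(349,44),(358,534),(44,547)]
def an(P,z):
    q=np.array([ray(C["top"],f(*p,4,140,105),z)[:2] for p in P]); d=(q[0]+q[1]-q[2]-q[3])/2
    e1=q[0]-q[3];e2=q[1]-q[2]
    return q.mean(0),np.degrees(np.arctan2(d[1],d[0])),np.linalg.norm(d),[np.degrees(np.arctan2(e[1],e[0])).round(2) for e in(e1,e2)]
print(an(L,.016));print(an(B,.010))
S=lambda x,y:((x+.5)/4-.5+70,(y+.5)/3.75-.5+220)
def sd(P,z):
    q=np.array([ray(C["side"],S(*p),z)[:2] for p in P]); d=(q[0]+q[1]-q[2]-q[3])/2
    return q.mean(0),np.degrees(np.arctan2(d[1],d[0])),np.linalg.norm(d)
print(sd([(182,302),(310,202),(590,333),(471,450)],.016)); print(sd([(67,333),(310,144),(706,320),(483,555)],.010))
E
```

```text
(array([0.63617322, 0.27780125]), np.float64(1.3672521512135674), np.float64(0.1835758158683061), [np.float64(1.66), np.float64(1.07)])
(array([0.63540269, 0.27796783]), np.float64(1.8702197413920423), np.float64(0.25901605522338117), [np.float64(1.93), np.float64(1.81)])
(array([0.63469573, 0.27572314]), np.float64(1.8188047611632538), np.float64(0.1810161005022233))
(array([0.63402729, 0.27654988]), np.float64(2.0819155641040794), np.float64(0.25772129334997457))
```

The lid is within 1 mm of the board's centre and within 0.5° of its length. I'll check the short case, then hand in.

```bash
python3 - <<'E'
from h import *
C=pickle.load(open("c8.pkl","rb"))
cv2.imwrite("pics/side9.png",C["side"]["pixels"][:,:,::-1])
E
```

```text
(no output)
```

View pics/side9.png

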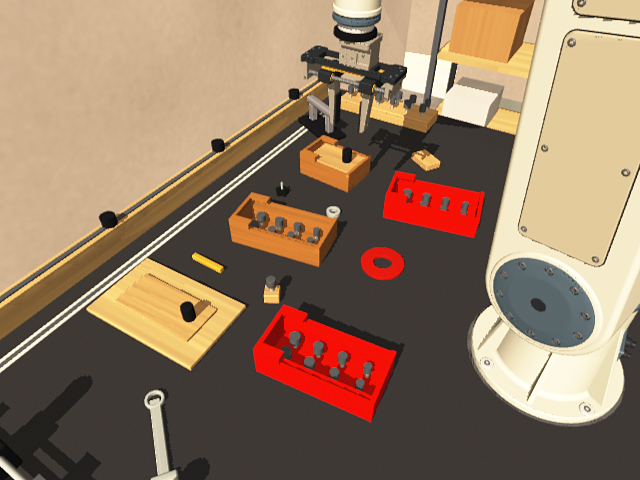

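The short case at (336,162) is still shut with its knob at (347,155), the long case at (284,228) is open, the lid is on the board at (165,308), and the gripper hangs clear.

```bash
python3 -m pendant '0 0 0 0 0 0;0 0 0 0 0 0'; python3 -c "
from workcell import *
print(hand_in())"
```

```text
time_s: 14.0
tool_pos: [0.4761, -0.1355, 0.4305]
tool_rot: [[0.027, -0.033, 0.999], [-0.003, 0.999, 0.033], [-1.0, -0.004, 0.026]]
force: [-0.3, 0.7, 0.2]
finger_gap: 0.0498
the job is handed in; nothing more can be done
None
```

The lid of the longer wooden case is off and lying flat, knob up, in the middle of the plywood board. I gripped the knob, raised the front end about 5.5° over the lip, slid the lid out about 57 mm, lifted it clear and set it down. The job was handed in at about 14 s of the 51 s allowed.

**Placing:** in both cameras the lid's centre measured about 1 mm or less from the board's centre. It was out of line by about 0.5° in the top view and 0.3° in the side view. The two cameras put the absolute positions up to 2 mm apart, which is within the calibration.

**Other things:** in the last picture the short case was still shut, the red boxes looked undisturbed and the gripper was clear of everything.

**Setting down:** the first small lowering steps had no effect. The next one pressed the held lid on the board with a brief wrist force of about 44 N, against the 120 N limit. I relaxed the push before opening the fingers.

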